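# Let the blue spool out of the lever-gated spool rack

### The job

Serve the blue spool from the rack: with the fingertips, press down the yellow pad at the long end of the lever beside the blue spool's chute, so that the short end raises that chute's heavy steel gate, and keep it down until the spool has rolled out under the gate to the foot of the chute. Then let the lever come back up so that the gate is shut again. Leave the red spool behind its gate, do not touch either of the two spools with the robot, and leave everything else on the table where it stands.

Things in the scene. Friction and masses are not known exactly. Their poses are not given: they have to be found in the camera images.
- rack: Fixed wooden spool rack, 240 mm long (x), 290 mm wide. Origin on the table under its middle; x points down the chutes, away from the robot, z up. Two chutes (middles at y = +52 and -52 mm) fall along +x, surface at height 46 mm - 0.2 x, end lip at x = 170 mm. Each has a hanging steel gate half way. A spool waits at about x = 24 mm, and lies at the foot at about x = 152 mm.
- spool_blue: Loose thread spool with blue thread and pale wooden rims, 44 mm across and 66 mm long, 60 g, lying across one of the two chutes (left or right varies) behind its gate, free to roll down once the gate is raised. Origin at its centre; y is its long axis.
- spool_red: The same spool with red thread, in the other chute. Must stay behind its gate.
- lever_left: Left lever of the rack (at y = +120 mm of the rack), a 12 mm steel bar. Origin on its pivot, at x = -10 mm, height 106 mm of the rack. Its long arm (170 mm) points to the robot (-x) and at rest slopes up to a yellow pad; its short end lies under a brass pin of the left gate (chute at y = +52 mm). Pressed, it turns up to 0.5 rad, to a hard stop.
- lever_right: The same on the right (at y = -120 mm in the rack frame); works the gate of the right chute (y = -52 mm).
- pad_left (a point): Centre of the top face of the left lever's yellow pad (44 x 36 mm, 12 mm thick). At rest 150 mm above the table; it goes almost straight down to 65 mm at the stop. The press takes up to 10 N (part-way, the spool can bear some of the gate's weight). Below about 85 mm the spool can pass; 70 mm is a good height to hold. Let go, the gate's weight brings the lever back up.
- pad_right (a point): The same for the right lever's yellow pad.
- gate_left (a joint): Angle of the left steel gate, an open frame 70 mm wide and 95 mm long with a heavy bottom bar (0.85 kg), hinged at its top at x = 30 mm, height 136 mm of the rack: 0 hanging shut, grows as it swings up and outwards, about 0.9 at the lever's stop. The spool passes beneath from about 0.7.
- gate_right (a joint): The same for the right gate.
- spool_green: Bystander: spool with green thread standing upright, 66 mm tall, 44 mm across, on the table between the two levers' long ends. Origin under its base. Leave it alone.
- darner: Bystander: wooden darning mushroom, 60 mm tall, 48 mm across, close to the rack between the levers. Origin under its base.
- button_jar: Bystander: amber jar with yellow cap, 90 mm tall, left of the rack. Origin under its base.
- bowl: Bystander: white bowl, 120 mm across, 45 mm tall, to the right.
- purple_bin: Bystander: round purple bin, 130 mm across, 160 mm tall, far left.
- tumbler: Bystander: steel drinking bottle, 170 mm tall, 72 mm across, left.
- hoop: Bystander: flat wooden hoop, 170 mm across, 12 mm thick, to the right.
Mind the look-alikes: they are no part of the job. Leave any turquoise look-alike of the spool_red alone. Of the things shaped like the spool_blue, the blue one is meant.

How it is judged:
By the outcome, as a careful person would: the job done as asked, in the order asked, and still so for the second after the job is handed in, with the robot touching nothing.
It also fails if it takes over 35 s, if anything falls off the work surface, if the arm or the gripper's body presses on something with over 40 N, if the wrist force passes 120 N, or if a joint passes its speed limit or range.

### The arm

A 6-joint arm with a two-finger parallel gripper is mounted at the origin on the work surface. World frame = base frame: x ahead of the robot, y to its left, z up, the work surface at z = 0. Lengths are in m, angles in degrees, forces in N, time in s.
With the tool pointing down it reaches from about 0.25 to 0.725 m from the base axis. Payload 9.7 kg.
Tool frame: the origin (TCP) lies midway between the tips of the shut fingers; the grasp point (between the pads) lies 19 mm behind it (bot.hold_point_z is the distance from the TCP to the grasp point, in m); z points along the fingers, y is the line along which they close (so a half turn about z gives the same grasp; the last joint's range is limited). The gripper opens to 85 mm and grips with 20 to 120 N. Pads are 22 mm wide; open, the fingers measure 114 mm over their backs; the gripper's body (76 mm by 85 mm) begins 54 mm behind the grasp point. The pads swing forward as they close: fully open they stand 13 mm farther back than shut.
Start: joints at [73.51, 4.979, 10.078, 95.1, 0, 90], TCP at [0.156, 0.527, 0.192] pointing down, gripper open.
Joint ranges: [-179.16, 179.16], [-48.56, 103.87], [-65.8, 70.77], [-126.05, 130.52], [-82.76, 87.17], [-180, 180]. Speed limits (degrees/s): [127.2, 127.2, 147.25, 180, 180, 180].

### API

Orientations are given as [roll, pitch, yaw] about the fixed x, y, z axes, in that order (R = Rz(yaw) Ry(pitch) Rx(roll)).
In Python, from workcell import bot gives the robot as it stands.
- The arm moves only by the tool play_rows, never from a script. Its argument "steps" is a list that holds one entry, the list of rows, each a list of 4 numbers: the shift along the tool's x, y, z in m, then the turn about the tool's z in rad. In form: [[[tx, ty, tz, yaw], ...]]. A call has exactly 5 rows; each row shifts and turns the commanded pose from where the row before left it, along the tool's axes as they then stand; what a row does not reach is not made up. A row lasts 1/12 s, in which the tool goes at most 41.7 mm and 7.16 degrees, less where a joint would pass 70% of its speed; a pose out of reach is approached as far as the arm can. A call is refused whole if a number of a shift passes 0.0417 or a number of a turn 0.125, either way. A call with a gripper value outside its range is refused whole. "gripper" is the finger opening in m, from 0 to 0.0854, set as the call begins (left out, the last holds). The fingers move at their own pace and stop on an object; "squeeze" is the grip in N (left out, the last holds). Time passes only in rows, so rows that do not move let the fingers close, or fill a call up. It gives the time, the measured TCP pose, the force, the opening and the grip force at its end, in the units of the state.
- bot.get_obs(): the state, without advancing time (a new reading comes with each control period).
- bot.camera(name): name is "side" or "top"; returns a dict with "img" (420x560x3 uint8, blue, green, red), "vfov" (degrees; the focal length in pixels is half the picture's height over the tangent of half this angle, whatever the lens; pixels are square), "cx", "cy" (the principal point, pixels), "D" ([k1, k2, p1, p2, k3] as OpenCV has them; the pictures are not rectified), "xyz" and "attitude" of the camera in the world. Camera axes: x right, y down, z forward; pixel columns grow to the right and rows downward; lengths in m; the calibration is good to about 2 mm. A picture is of the moment at which its call begins. There is no depth.
- bot.job_done(): hands the job in; it is judged then, once.
The state is a dict: "time": time; "q": joint angles; "qd": joint speeds; "joint_efforts": joint torques, N m; "ee_pos": TCP position; "tcp_rot": TCP orientation; "wrist_force": force on the tool from outside, world axes, zero at the start; "torque": the same for the moment, N m; "opening": finger opening in m; "grasp_force": force on a finger pad.
Only numpy, scipy, OpenCV 4.12 (cv2) and the standard library are available. Lean on these libraries where they do the work, as an engineer would, in place of code of your own. Each camera call takes 0.05 s, during which the arm holds its last target. There are 200 camera calls.

## Working session

There is one attempt and no reset: what is moved stays moved. The work goes in short steps, Python scripts to look and compute and a tool call to move; the robot and the scene stay as the last step left them, time stands still between calls to the robot, and variables do not carry over. Pictures are saved under pics/ and viewed, at most 10 in all, crops included, and the job is handed in when it is done.

Besides the shell and the picture viewer there is one more tool, called after "Request:" as a command line: name --argument value ..., lists and objects as JSON in quotes. play_rows: Moves the arm, as the interface text tells. Its arguments: {"type":"object","properties":{"steps":{"type":"array","items":{"type":"array","items":{"type":"array","items":{"type":"number"}}}},"gripper":{"type":"number"},"squeeze":{"type":"number"}},"required":["steps"]}

```bash
mkdir -p pics
python3 - <<'E'
from workcell import bot
import cv2
for n in("top","side"):
    c=bot.camera(n); cv2.imwrite(f"pics/{n}0.png",c["img"]); print({k:v for k,v in c.items() if k!="img"})
o=bot.get_obs(); print(o["time"],o["ee_pos"],o["tcp_rot"],o["opening"])
E
```

```text
{'vfov': 48.549795895763545, 'cx': 270.97482242534255, 'cy': 204.73815059195567, 'D': array([0.04898603, 0.        , 0.        , 0.        , 0.        ]), 'xyz': array([0.36332422, 0.01425576, 1.454156  ]), 'attitude': array([-171.17097975,   -1.01951838,  -90.23714901])}
{'vfov': 44.88803035115107, 'cx': 271.6075551155188, 'cy': 204.93264964723193, 'D': array([0.01286725, 0.        , 0.        , 0.        , 0.        ]), 'xyz': array([ 0.33852563, -1.58582854,  1.06951106]), 'attitude': array([-120.61319782,   -0.89381726,   -8.85642155])}
0.1 [0.1560446  0.52713754 0.19184994] [-1.79930833e+02  1.59519808e-03  1.63511052e+02] 0.08536274938484413
```

View pics/top0.png

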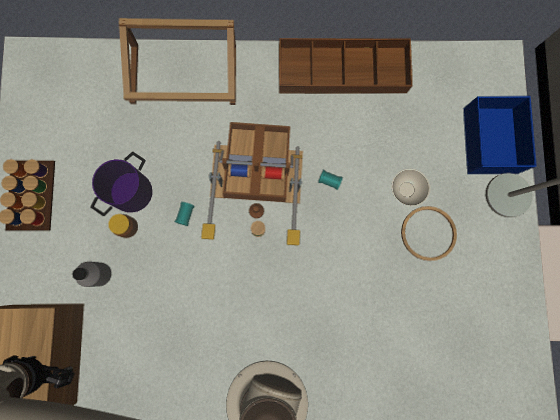

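View pics/side0.png

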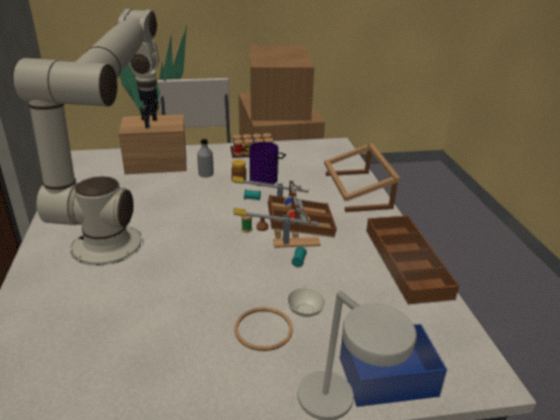

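The top view shows the blue spool at (239,171) in the left chute and the red one at (273,173) in the right. The turquoise look-alikes are at (184,213) and (330,180). The yellow candidates are the left pad (208,231), the right pad (293,237) and the jar cap (121,225). I choose the left pad (208,231), since its lever is beside the blue spool's chute.

```bash
cat > h.py <<'E'
from workcell import bot
import cv2, numpy as np
from scipy.spatial.transform import Rotation as R
def ray(c,px):
    f=c["img"].shape[0]/2/np.tan(np.radians(c["vfov"])/2)
    K=np.array([[f,0,c["cx"]],[0,f,c["cy"]],[0,0,1]])
    u=cv2.undistortPoints(np.array([[px]],float),K,c["D"])[0,0]
    return R.from_euler("xyz",c["attitude"],degrees=True).as_matrix()@np.array([u[0],u[1],1])
def at(c,px,z):
    d=ray(c,px); return c["xyz"]+d*(z-c["xyz"][2])/d[2]
def blobs(c,lo,hi,mn=20):
    m=cv2.inRange(cv2.cvtColor(c["img"],cv2.COLOR_BGR2HSV),lo,hi)
    n,_,s,ce=cv2.connectedComponentsWithStats(m)
    return [(s[i],ce[i]) for i in range(1,n) if s[i][4]>=mn]
E
python3 - <<'E'
from h import *
c=bot.camera("top"); cv2.imwrite("pics/crop.png",cv2.resize(c["img"][110:255,165:350],None,fx=4,fy=4,interpolation=cv2.INTER_CUBIC))
for n,lo,hi,z in(("yellow",(20,130,90),(32,255,255),.15),("blue",(105,120,50),(125,255,255),.07),("red",(0,190,90),(6,255,255),.07),("red2",(174,150,90),(180,255,255),.07)):
    for s,ce in blobs(c,lo,hi): 
        if s[1]>110 and s[1]<250: print(n,s,ce.round(1),at(c,ce,z).round(3))
s=bot.camera("side")
for st,ce in blobs(s,(20,110,70),(32,255,255),10): print("side y",st,ce.round(1),at(s,ce,.15).round(3))
E
```

```text
yellow [109 214  20  20 318] [118.5 223.7] [0.513 0.415 0.15 ]
yellow [202 224  13  15 180] [207.9 231. ] [0.492 0.167 0.15 ]
yellow [287 230  13  15 176] [293. 237.] [ 0.474 -0.071  0.15 ]
blue [231 165  16  12 173] [238.6 170.2] [0.685 0.087 0.07 ]
red [266 167  15  11 102] [272.8 172.4] [ 0.678 -0.017  0.07 ]
side y [31  0 19 13 61] [38.6  5.8] [-1.11  4.09  0.15]
side y [52  0 12  7 21] [57.5  2.5] [-0.969  4.282  0.15 ]
side y [61  0  8 10 23] [64.6  4.9] [-0.872  4.135  0.15 ]
side y [ 69   0  28  17 132] [80.8  8.2] [-0.684  3.939  0.15 ]
side y [99  0  8  4 13] [102.2   1.4] [-0.532  4.339  0.15 ]
side y [127   1   6   5  10] [129.9   3.4] [-0.237  4.202  0.15 ]
side y [135   0  14   8  42] [142.4   3.8] [-0.108  4.175  0.15 ]
side y [150   1   5   5  13] [151.7   3.3] [-0.015  4.199  0.15 ]
side y [161   0  19  16  57] [169.1   8.4] [0.169 3.891 0.15 ]
side y [170   1   5   6  14] [171.8   3.1] [0.192 4.2   0.15 ]
side y [179   0   5   6  10] [180.8   2.7] [0.285 4.223 0.15 ]
side y [185   0  16   7  33] [192.4   2.1] [0.408 4.256 0.15 ]
side y [203   0   9   4  13] [207.2  
[... 24463 characters left out ...]
87] [552.1 187.9] [ 1.674 -0.063  0.15 ]
side y [492 193   8   5  12] [496.2 194.7] [ 1.432 -0.085  0.15 ]
side y [500 193  17   9  36] [507.5 197.5] [ 1.463 -0.111  0.15 ]
side y [549 198   5   6  11] [550.5 200.9] [ 1.606 -0.154  0.15 ]
side y [516 200   9   6  16] [519.4 201.9] [ 1.488 -0.146  0.15 ]
side y [526 200   5   6  10] [528.2 202.8] [ 1.517 -0.156  0.15 ]
side y [530 201  12  11  29] [535.1 206.2] [ 1.527 -0.182  0.15 ]
side y [552 200   8  10  21] [555.1 204.5] [ 1.607 -0.18   0.15 ]
side y [234 208  12   8  75] [239.5 211.6] [ 0.474 -0.083  0.15 ]
side y [535 211   9   4  13] [539.2 213.1] [ 1.513 -0.228  0.15 ]
side y [553 249   7   5  16] [556.5 251. ] [ 1.429 -0.444  0.15 ]
```

View pics/crop.png

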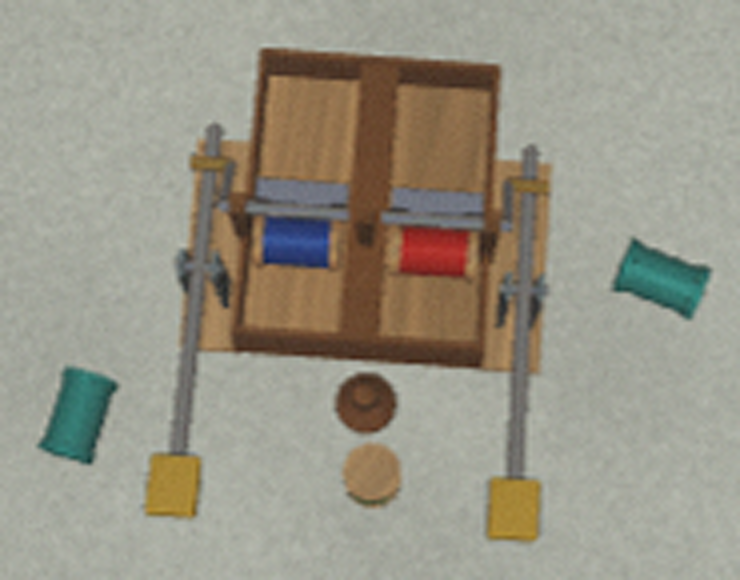

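The crop confirms it: the left lever's yellow pad at (208,231) full-frame is beside the blue spool's chute, at about (0.492, 0.167, 0.150). The pads are 0.239 m apart, against 0.240 expected, and the side view agrees. I'll approach above the pad with the fingers shut.

Request:
play_rows --steps '[[[-0.028,-0.0165,0,0],[-0.028,-0.0165,0,0],[-0.028,-0.0165,0,0],[-0.028,-0.0165,0,0],[-0.028,-0.0165,0,0]]]' --gripper 0

```text
time: 0.62
ee_pos: [0.2676, 0.4073, 0.1923]
tcp_rot: [-180.0, -0.0, 163.5]
wrist_force: [0.1, -0.1, -0.1]
opening: 0.0256
grasp_force: 0.0
```

Request:
play_rows --steps '[[[-0.028,-0.0165,0,0],[-0.028,-0.0165,0,0],[-0.028,-0.0165,0,0],[-0.028,-0.0165,0,0],[-0.028,-0.0165,0,0]]]'

```text
time: 1.03
ee_pos: [0.3785, 0.2883, 0.1925]
tcp_rot: [180.0, 0.0, 163.5]
wrist_force: [0.6, 0.7, -0.2]
opening: -0.0
grasp_force: 0.0
```

Request:
play_rows --steps '[[[-0.028,-0.0165,0,0],[-0.028,-0.0165,0,0],[-0.028,-0.0165,0,0],[-0.028,-0.0165,0,0],[-0.012,-0.007,0,0]]]'

```text
time: 1.45
ee_pos: [0.4778, 0.1819, 0.1921]
tcp_rot: [-180.0, 0.0, 163.4]
wrist_force: [0.9, 0.4, -0.2]
opening: -0.0002
grasp_force: 0.0
```

Request:
play_rows --steps '[[[-0.009,-0.005,0,0],[-0.008,-0.005,0,0],[0,0,0.01,0],[0,0,0.01,0],[0,0,0.01,0]]]'

```text
time: 1.87
ee_pos: [0.4887, 0.1707, 0.1611]
tcp_rot: [-180.0, -0.0, 163.6]
wrist_force: [0.1, 0.1, 0.7]
opening: 0.0001
grasp_force: 0.0
```

Run:
```python
from h import *
print(bot.get_obs()["ee_pos"])
c=bot.camera("top"); s=bot.camera("side")
a=cv2.resize(c["img"][130:250,180:320],None,fx=4,fy=4); b=cv2.resize(s["img"][120:250,200:340],None,fx=4,fy=4)
a=cv2.resize(a,(400,343));b=cv2.resize(b,(400,371))
a=cv2.copyMakeBorder(a,0,28,0,0,cv2.BORDER_CONSTANT)
cv2.imwrite("pics/above.png",np.hstack([a,b]))
```

```text
[0.48874452 0.17074067 0.1611261 ]
```

View pics/above.png

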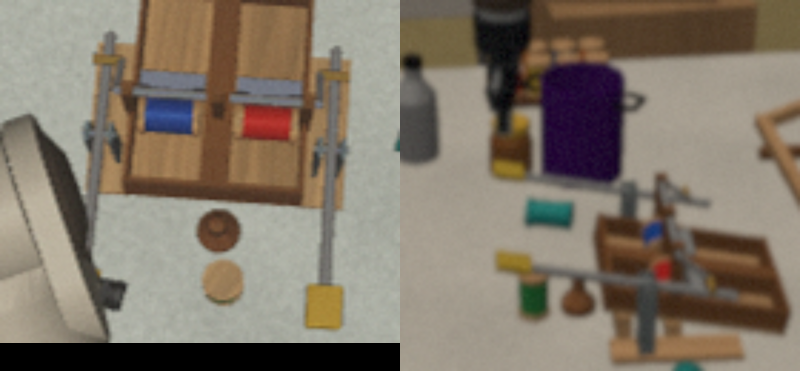

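The fingertips (side crop, about (505,130)) are just above the left yellow pad (510,168), and both spools are still behind their gates. Next I press down.

Request:
play_rows --steps '[[[-0.004,-0.003,0.008,0],[0,0,0.008,0],[0,0,0.008,0],[0,0,0.008,0],[0,0,0.008,0]]]'

```text
time: 2.38
ee_pos: [0.4923, 0.1661, 0.1216]
tcp_rot: [-180.0, -0.0, 163.5]
wrist_force: [-0.3, 1.8, -0.8]
opening: -0.0
grasp_force: 0.0
```

Request:
play_rows --steps '[[[0,0,0.01,0],[0,0,0.01,0],[0,0,0.01,0],[0,0,0.01,0],[0,0,0.01,0]]]'

```text
time: 2.8
ee_pos: [0.492, 0.1662, 0.0717]
tcp_rot: [180.0, -0.0, 163.5]
wrist_force: [-4.5, 0.7, 5.4]
opening: 0.0001
grasp_force: 3.2
```

Request:
play_rows --steps '[[[0,0,0,0],[0,0,0,0],[0,0,0,0],[0,0,0,0],[0,0,0,0]]]'

```text
time: 3.22
ee_pos: [0.4927, 0.1661, 0.0729]
tcp_rot: [180.0, 0.0, 163.5]
wrist_force: [0.7, -0.6, 0.7]
opening: -0.0
grasp_force: 0.0
```

```bash
cat > look.py <<'E'
from h import *
import sys
c=bot.camera("top"); s=bot.camera("side")
for n,cc in(("top",c),("side",s)):
  for k,lo,hi in(("blue",(105,120,50),(125,255,255)),("red",(0,190,90),(6,255,255))):
    for st,ce in blobs(cc,lo,hi,12):
        p=at(cc,ce,.05)
        if .5<p[0]<.9 and -.15<p[1]<.2: print(n,k,st[4],ce.round(1),p.round(3))
a=cv2.resize(c["img"][110:250,180:320],(400,400)); b=cv2.resize(s["img"][120:260,200:340],(400,400))
cv2.imwrite(sys.argv[1],np.hstack([a,b]))
E
python3 look.py pics/p1.png
```

```text
top blue 117 [239.1 156.4] [0.733 0.086 0.05 ]
top red 111 [272.8 172.5] [ 0.682 -0.018  0.05 ]
side red 21 [292.1 214.1] [0.687 0.036 0.05 ]
```

View pics/p1.png

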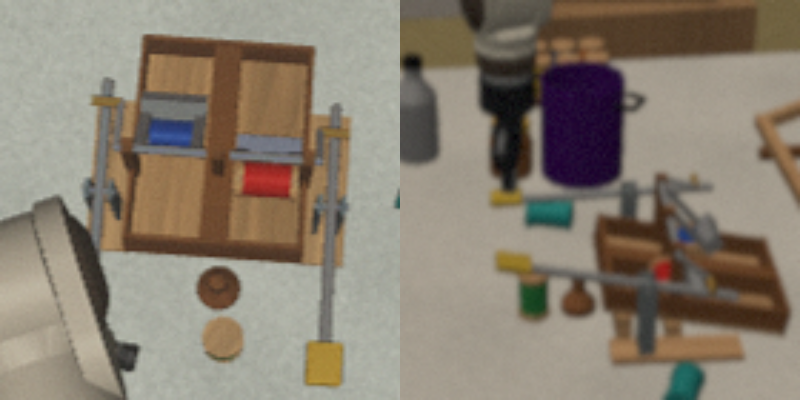

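The left gate is raised and the blue spool (top crop (170,132)) is passing beneath it. The red spool (268,180) hasn't moved. I'll keep holding.

Request:
play_rows --steps '[[[0,0,0.002,0],[0,0,0,0],[0,0,0,0],[0,0,0,0],[0,0,0,0]]]'

```text
time: 3.73
ee_pos: [0.4924, 0.1661, 0.0705]
tcp_rot: [-180.0, 0.0, 163.5]
wrist_force: [-0.5, 0.8, -0.0]
opening: -0.0002
grasp_force: 0.0
```

Request:
play_rows --steps '[[[0,0,0,0],[0,0,0,0],[0,0,0,0],[0,0,0,0],[0,0,0,0]]]'

```text
time: 4.15
ee_pos: [0.4924, 0.1661, 0.0705]
tcp_rot: [180.0, 0.0, 163.5]
wrist_force: [0.4, 0.1, 0.7]
opening: -0.0004
grasp_force: 0.0
```

Request:
play_rows --steps '[[[0,0,0,0],[0,0,0,0],[0,0,0,0],[0,0,0,0],[0,0,0,0]]]'

```text
time: 4.57
ee_pos: [0.4924, 0.1661, 0.0705]
tcp_rot: [-180.0, -0.0, 163.5]
wrist_force: [0.5, -0.4, -0.6]
opening: -0.0003
grasp_force: 0.0
```

Request:
play_rows --steps '[[[0,0,0,0],[0,0,0,0],[0,0,0,0],[0,0,0,0],[0,0,0,0]]]'

```text
time: 4.98
ee_pos: [0.4924, 0.166, 0.0705]
tcp_rot: [180.0, 0.0, 163.5]
wrist_force: [-0.3, 0.2, 1.0]
opening: 0.0002
grasp_force: 0.0
```

```bash
python3 look.py pics/p2.png
```

```text
top blue 119 [239.1 156.3] [0.733 0.087 0.05 ]
top red 113 [272.9 172.4] [ 0.682 -0.018  0.05 ]
side red 20 [292.  214.1] [0.687 0.036 0.05 ]
```

View pics/p2.png

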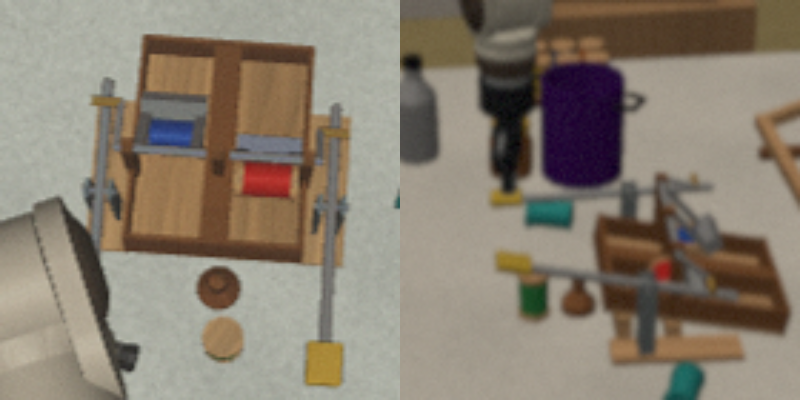

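The blue spool has stopped part-way at top px (239,156), and the force is about 0, so it seems to be carrying the gate. I'll measure the pad height, gate bar and spool.

Run:
```python
from h import *
c=bot.camera("top"); s=bot.camera("side")
for st,ce in blobs(s,(20,110,70),(32,255,255),20):
    if 200<ce[0]<270 and 150<ce[1]<220:
        d=ray(s,ce); t=(.160-s["xyz"][1])/d[1]; print("pad",ce,st,(s["xyz"]+t*d).round(3), "y=-.08:",(s["xyz"]+d*(-.08-s["xyz"][1])/d[1]).round(3))
print("spool",at(c,(239.1,156.3),.06), "bar", at(c,(240,147),.08))
a=cv2.resize(c["img"][115:190,210:270],(400,500),interpolation=cv2.INTER_CUBIC); b=cv2.resize(s["img"][175:225,265:305],(400,500),interpolation=cv2.INTER_CUBIC)
cv2.imwrite("pics/z.png",np.hstack([a,b]))
```

```text
pad [236.72916667 188.95833333] [232 187  11   5  48] [0.487 0.16  0.106] y=-.08: [ 0.467 -0.08   0.238]
pad [239.47945205 211.61643836] [234 208  12   8  73] [0.496 0.16  0.001] y=-.08: [ 0.475 -0.08   0.148]
spool [0.73062068 0.08592402 0.06      ] bar [0.75439105 0.08232792 0.08      ]
```

View pics/z.png

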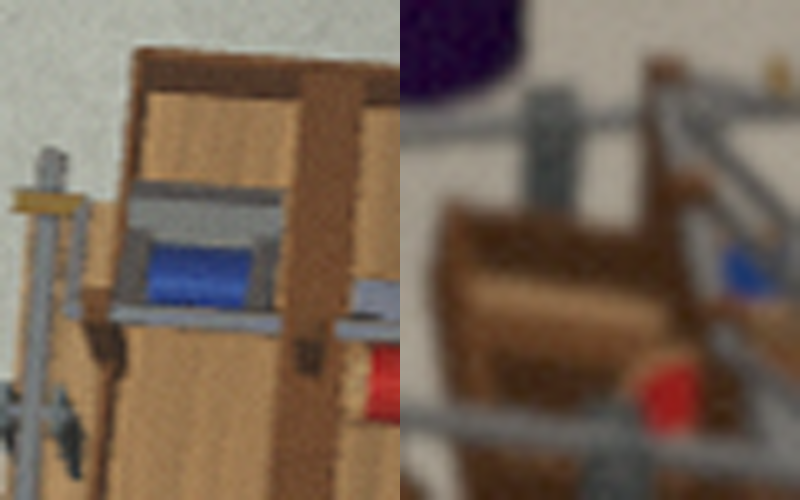

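The zoom shows the blue spool at (200,275) part-way under the gate bar at (205,210). By the side ray the pad is only down to about 105 mm, although the TCP reads 70 mm. I need to see how the fingertips sit on the pad.

Run:
```python
from h import *
s=bot.camera("side"); o=bot.get_obs(); print(o["ee_pos"],o["wrist_force"],o["q"])
def proj(c,p):
    f=210/np.tan(np.radians(c["vfov"])/2); r=R.from_euler("xyz",c["attitude"],degrees=True).inv()
    return cv2.projectPoints(np.array([p],float),r.as_rotvec(),-r.apply(c["xyz"]),np.array([[f,0,c["cx"]],[0,f,c["cy"]],[0,0,1]]),c["D"])[0].ravel()
u=proj(s,o["ee_pos"]); print(u, proj(s,[.492,.167,.15]), proj(s,[.489,.171,.161]))
i=s["img"].copy()
b=cv2.resize(i[150:210,205:275],(700,600),interpolation=cv2.INTER_CUBIC)
cv2.circle(b,(int((u[0]-205)*10),int((u[1]-150)*10)),4,(255,0,255),-1)
cv2.imwrite("pics/tip.png",b)
```

```text
[0.49237907 0.16606087 0.07048504] [ 0.40955757 -0.95152479  0.26228303] [ 1.86380501e+01  1.68093670e-01 -8.39082533e+00  8.14409971e+01
 -1.19071975e-03  3.51288463e+01]
[238.02916649 195.99933056] [237.53878805 178.11694815] [236.61598225 175.17493699]
```

View pics/tip.png

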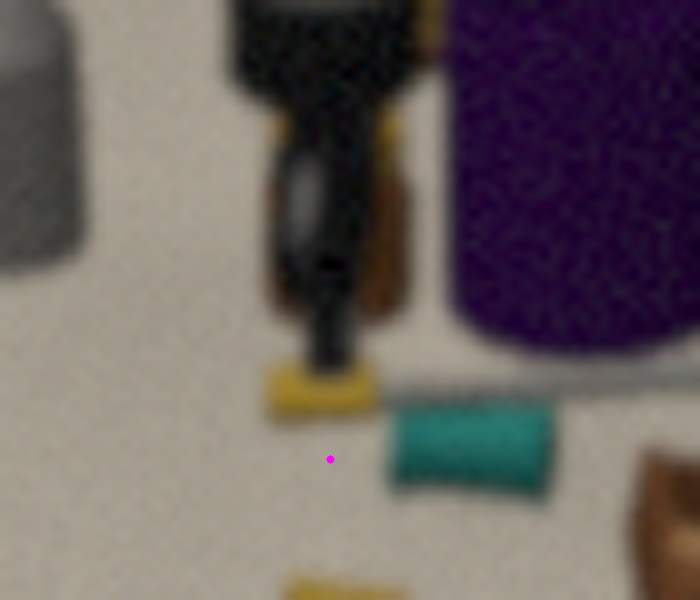

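The fingertips do sit on the pad (px about (237,187)), but they project about 35 mm above the reported TCP (magenta dot at row 196). So the pad is only half pressed, and I'll go on down in stages while watching the force.

Request:
play_rows --steps '[[[0,0,0.004,0],[0,0,0.004,0],[0,0,0.004,0],[0,0,0.004,0],[0,0,0.004,0]]]'

```text
time: 5.65
ee_pos: [0.4933, 0.1662, 0.0512]
tcp_rot: [179.9, 0.1, 163.5]
wrist_force: [1.1, -0.8, 7.0]
opening: -0.0003
grasp_force: 3.2
```

```bash
cat > st.py <<'E'
from h import *
c=bot.camera("top"); s=bot.camera("side"); o=bot.get_obs(); print(o["time"],o["ee_pos"].round(4),o["wrist_force"].round(1))
for st,ce in blobs(s,(20,110,70),(32,255,255),20):
    if 225<ce[0]<250 and 170<ce[1]<206:
        d=ray(s,ce); print("pad",ce.round(1),(s["xyz"]+d*(.16-s["xyz"][1])/d[1]).round(3))
for k,lo,hi in(("blue",(105,120,50),(125,255,255)),("red",(0,190,90),(6,255,255))):
    for st,ce in blobs(c,lo,hi,12):
        p=at(c,ce,.05)
        if .5<p[0]<.95 and -.15<p[1]<.2: print(k,st[4],ce.round(1),p.round(3))
E
python3 st.py
```

```text
5.75 [0.4929 0.1661 0.0506] [1.4 0.6 3.2]
pad [237.3 193.5] [0.489 0.16  0.085]
blue 16 [239.1 147.8] [0.76  0.087 0.05 ]
red 113 [272.5 172.4] [ 0.682 -0.017  0.05 ]
```

Request:
play_rows --steps '[[[0,0,0.004,0],[0,0,0.004,0],[0,0,0.004,0],[0,0,0.002,0],[0,0,0,0]]]'

```text
time: 6.17
ee_pos: [0.4931, 0.1663, 0.0369]
tcp_rot: [179.9, 0.1, 163.5]
wrist_force: [1.5, -0.4, 4.5]
opening: 0.0002
grasp_force: 2.4
```

Request:
play_rows --steps '[[[0,0,0,0],[0,0,0,0],[0,0,0,0],[0,0,0,0],[0,0,0,0]]]'

```text
time: 6.58
ee_pos: [0.4931, 0.1663, 0.0373]
tcp_rot: [179.9, 0.1, 163.5]
wrist_force: [1.1, 0.0, 5.3]
opening: -0.0002
grasp_force: 2.4
```

```bash
python3 st.py
```

```text
6.6833 [0.4931 0.1663 0.0373] [1.6 0.5 5. ]
pad [238.  196.3] [0.492 0.16  0.072]
blue 111 [242.1 129.9] [0.818 0.078 0.05 ]
red 108 [272.9 172.4] [ 0.682 -0.018  0.05 ]
```

The pad is at 72 mm and the blue spool has moved 133 mm, to the foot of the chute. After a short settle I'll raise slowly.

Request:
play_rows --steps '[[[0,0,0,0],[0,0,0,0],[0,0,0,0],[0,0,0,0],[0,0,0,0]]]'

```text
time: 7.1
ee_pos: [0.4931, 0.1663, 0.0372]
tcp_rot: [179.9, 0.1, 163.5]
wrist_force: [1.6, -0.2, 5.1]
opening: -0.0001
grasp_force: 2.4
```

Request:
play_rows --steps '[[[0,0,-0.006,0],[0,0,-0.006,0],[0,0,-0.006,0],[0,0,-0.006,0],[0,0,-0.006,0]]]'

```text
time: 7.52
ee_pos: [0.4923, 0.166, 0.0672]
tcp_rot: [-180.0, -0.0, 163.5]
wrist_force: [-1.9, -0.5, 1.7]
opening: 0.0001
grasp_force: 1.2
```

Request:
play_rows --steps '[[[0,0,-0.006,0],[0,0,-0.006,0],[0,0,-0.006,0],[0,0,-0.006,0],[0,0,-0.006,0]]]'

```text
time: 7.93
ee_pos: [0.4925, 0.166, 0.0971]
tcp_rot: [180.0, 0.0, 163.5]
wrist_force: [1.0, 0.1, 0.4]
opening: -0.0001
grasp_force: 0.4
```

Request:
play_rows --steps '[[[0,0,-0.006,0],[0,0,-0.006,0],[0,0,-0.006,0],[0,0,-0.006,0],[0,0,-0.006,0]]]'

```text
time: 8.35
ee_pos: [0.4923, 0.166, 0.1269]
tcp_rot: [-180.0, -0.0, 163.5]
wrist_force: [0.9, -1.0, -0.2]
opening: 0.0001
grasp_force: 0.0
```

Request:
play_rows --steps '[[[0,0,-0.015,0],[0,0,-0.015,0],[0,0,-0.015,0],[0,0,-0.015,0],[0,0,0,0]]]'

```text
time: 8.77
ee_pos: [0.4932, 0.1664, 0.1896]
tcp_rot: [179.9, 0.2, 163.5]
wrist_force: [1.2, 0.9, -0.2]
opening: -0.0001
grasp_force: 0.0
```

Request:
play_rows --steps '[[[0.02,0.01,0,0],[0.03,0.02,0,0],[0.03,0.02,0,0],[0.02,0.01,0,0],[0,0,0,0]]]'

```text
time: 9.18
ee_pos: [0.411, 0.2541, 0.1861]
tcp_rot: [180.0, -0.1, 163.7]
wrist_force: [0.0, 0.4, 0.2]
opening: -0.0
grasp_force: 0.0
```

```bash
python3 st.py; python3 look.py pics/end.png
```

```text
9.2833 [0.413  0.2524 0.1861] [ 0.2  0.6 -0. ]
pad [237.6 178.9] [0.492 0.16  0.15 ]
blue 173 [242.1 131.9] [0.811 0.078 0.05 ]
red 110 [273.1 172.4] [ 0.682 -0.019  0.05 ]
top blue 173 [242.1 131.9] [0.811 0.078 0.05 ]
top red 110 [272.8 172.3] [ 0.683 -0.018  0.05 ]
side blue 31 [321.1 205.3] [0.813 0.086 0.05 ]
side red 23 [292.2 214. ] [0.687 0.037 0.05 ]
```

View pics/end.png

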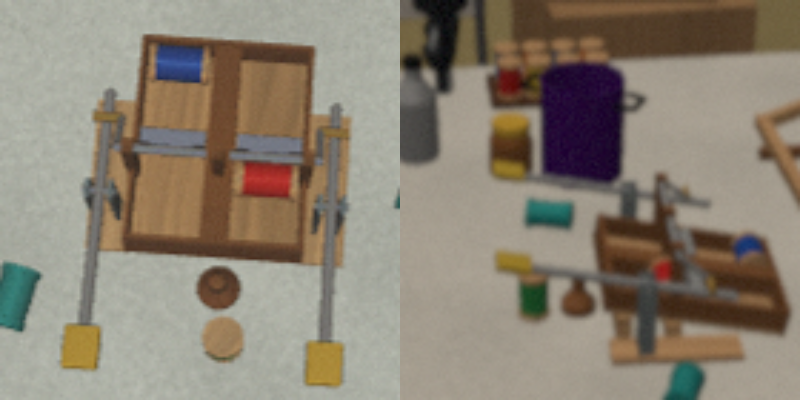

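The blue spool lies at the foot of its chute (top crop (180,62)), and the red one is still behind its gate (268,180). Both gates are shut, the left pad is back at 150 mm, and the robot touches nothing.

```bash
python3 -c "
from workcell import bot
print(bot.job_done())"
```

```text
the job is handed in; nothing more can be done
None
```

The blue spool rolled out to the foot of its chute, the left gate is shut again, the red spool is still behind its gate, and the job is handed in (no verdict came back).

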